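# Latch two sample cassettes into the field carrier

## Task

Load both sample cassettes into the carrier rack, the slim one in the narrow slot and the wide one in the broad slot: tuck the toe under the fixed lip, press the heel down until it is fully home and the sprung latch has snapped back shut over it, and let go. When both are latched, slide the black transport lock of the rack all the way to its other end stop and leave it there. Do not disturb the other things on the table.

Things in the scene. Friction and masses are not known exactly. Their poses are not given: they have to be found in the camera images.
- cassette_slim: Slim sample cassette: off-white plastic box standing loose and upright on the table, 22 mm thick (y), about 180 g (varies by a quarter). Origin: centre of the underside of its main block, 110 mm long (x -55 to 55) and 50 mm tall; z up. A toe tongue sticks out at -x, a heel ledge at +x, a grip tab at the top. 140 mm long, 92 mm tall over all.
- grip_slim (a point): Middle of the slim cassette's grip tab, 15 mm to +x of and 73 mm above the cassette's origin. The tab is 44 mm long (x), 22 mm thick (y, hold it across this) and rises from 50 to 92 mm above the underside.
- toe_slim (a point): Lower edge of the toe's end, 73 mm to -x of the slim cassette's origin. The toe is a tongue 18 mm long, 10 mm tall, 16 mm wide, flush with the underside.
- heel_slim (a point): Upper edge of the heel's end, at x 67, z 20 mm of the slim cassette. The heel is a ledge 12 mm long (x 55 to 67), 20 mm tall, 16 mm wide, flush with the underside.
- dock_slim_floor (a point): Middle of the floor of the slim dock's slot, where the home cassette's origin belongs with the same axes: x along the slot from lip to latch, z up. Fixed on the rack; floor 16 mm above the table. Side walls 26 mm apart, x -45 to 45, 26 mm high, flared above that to 37 mm. A home cassette has about 2 mm play along x.
- lip_slim (a point): Underside of the slim dock's fixed lip at its inner edge: 66 mm to -x of the floor's middle, 15 mm above the floor. The lip is 6 mm thick; the slot's end wall is 9 mm behind its edge. Toe first, with the heel about 20 degrees high, the cassette slides under it; lowered level it cannot enter. Then the heel is pushed down past the latch.
- latch_slim (a joint): Opening of the slim dock's sprung steel latch, in m along the dock's +x: 0 shut, 0.012 fully back. Spring 2 N shut plus 250 N/m. The heel pushed down on its sloped nose forces it back about 9 mm, then it snaps shut over the heel ledge. That takes about 7 to 12 N at the heel, 10 to 20 N down at the grip tab; the cassette's weight does not do it.
- nose_slim (a point): Lower inner edge of the latch's nose (moves with the latch): shut, 60 mm to +x of the slim dock's floor middle and 22 mm above the floor. From 4 mm above it the nose slopes up and outward at 60 degrees from level, to a thumb pad whose top is 40 mm above the floor. Nose 22 mm wide.
- cassette_wide: Wide sample cassette: off-white plastic box standing loose and upright on the table, 36 mm thick (y), about 260 g (varies by a quarter). Origin: centre of the underside of its main block, 110 mm long (x -55 to 55) and 50 mm tall; z up. A toe tongue sticks out at -x, a heel ledge at +x, a grip tab at the top. 140 mm long, 92 mm tall over all.
- grip_wide (a point): Middle of the wide cassette's grip tab, 15 mm to +x of and 73 mm above the cassette's origin. The tab is 44 mm long (x), 36 mm thick (y, hold it across this) and rises from 50 to 92 mm above the underside.
- toe_wide (a point): Lower edge of the toe's end, 73 mm to -x of the wide cassette's origin. The toe is a tongue 18 mm long, 10 mm tall, 30 mm wide, flush with the underside.
- heel_wide (a point): Upper edge of the heel's end, at x 67, z 20 mm of the wide cassette. The heel is a ledge 12 mm long (x 55 to 67), 20 mm tall, 30 mm wide, flush with the underside.
- dock_wide_floor (a point): Middle of the floor of the wide dock's slot, where the home cassette's origin belongs with the same axes: x along the slot from lip to latch, z up. Fixed on the rack; floor 16 mm above the table. Side walls 40 mm apart, x -45 to 45, 26 mm high, flared above that to 37 mm. A home cassette has about 2 mm play along x.
- lip_wide (a point): Underside of the wide dock's fixed lip at its inner edge: 66 mm to -x of the floor's middle, 15 mm above the floor. The lip is 6 mm thick; the slot's end wall is 9 mm behind its edge. Toe first, with the heel about 20 degrees high, the cassette slides under it; lowered level it cannot enter. Then the heel is pushed down past the latch.
- latch_wide (a joint): Opening of the wide dock's sprung steel latch, in m along the dock's +x: 0 shut, 0.012 fully back. Spring 2 N shut plus 250 N/m. The heel pushed down on its sloped nose forces it back about 9 mm, then it snaps shut over the heel ledge. That takes about 7 to 12 N at the heel, 10 to 20 N down at the grip tab; the cassette's weight does not do it.
- nose_wide (a point): Lower inner edge of the latch's nose (moves with the latch): shut, 60 mm to +x of the wide dock's floor middle and 22 mm above the floor. From 4 mm above it the nose slopes up and outward at 60 degrees from level, to a thumb pad whose top is 40 mm above the floor. Nose 22 mm wide.
- rack: Carrier rack: aluminium base plate 235 x 250 x 12 mm, fixed to the table; origin at the centre of its underside. It carries the two docks side by side, their middles 15 mm to -x of the plate's middle and at y = +55 and -55 mm (which is where varies), parallel to its x, and the transport lock along its +x edge. Its +x points away from the robot, give or take its yaw.
- lock_top (a point): Centre of the top of the transport lock's grip, a black block 28 mm (x) by 20 mm (y) by 40 mm tall on a low dark track; its top is 66 mm above the table, the track's top 26 mm. Axes as the rack's; it slides along +y. The track lies 96 mm to +x of the rack's middle.
- lock (a joint): Transport lock: distance slid along the rack's +y, in m. It starts near 0; the far end stop is at 0.08. It resists with about 2 N and stays where it is left.
- jar: Bystander: small glass jar, 40 mm across, 55 mm tall; origin under its centre.
- bottle: Bystander: glass bottle, 72 mm across, 150 mm tall; origin under its centre.
- forceps: Bystander: steel forceps lying flat, 130 mm long along its y; origin under its middle.

How it is judged:
By the outcome, as a careful person would: the job done as asked, in the order asked, and still so for the second after the job is handed in, with the robot touching nothing.
It also fails if it takes over 72 s, if anything falls off the work surface, if the arm or the gripper's body presses on something with over 40 N, if the wrist force passes 120 N, or if a joint passes its speed limit or range.

## Robot

A 7-joint arm with a two-finger parallel gripper is mounted at the origin on the work surface. World frame = base frame: x ahead of the robot, y to its left, z up, the work surface at z = 0. Lengths are in m, angles in rad, forces in N, time in s.
With the tool pointing down it reaches from about 0.425 to 0.975 m from the base axis. Payload 16.7 kg.
Tool frame: the origin (TCP) lies on the centre line of the jaws, within the pads' length; the fingertips stand 22 mm ahead of it and the grasp point (between the pads) lies 3 mm ahead of it; z points along the fingers, y is the direction in which the jaws open and shut (so a half turn about z gives the same grasp; the last joint's range is limited). The gripper opens to 85 mm and grips with 20 to 120 N. Pads are 22 mm wide; open, the fingers measure 114 mm over their backs; the gripper's body (76 mm by 85 mm) begins 54 mm behind the grasp point. The pads swing forward as they close: fully open they stand 13 mm farther back than shut.
Start: joints at [-0.149, 0.426, 0.074, 1.606, -0.034, 1.111, -0.067], TCP at [0.675, -0, 0.253] pointing down, gripper open.
Joint ranges: [-2.85, 2.85], [-0.5, 2.14], [-1.23, 1.37], [0.21, 2.46], [-1.02, 4.16], [0.16, 2.05], [-2.73, 2.73]. Speed limits (rad/s): [1.89, 1.89, 2.39, 2.39, 3.01, 3.01, 3.01].

## Interface

Orientations are given as a unit quaternion [w, x, y, z].
In Python, from station import * gives the robot as it stands.
- The arm moves only by the shell command python3 -m pendant 'ROWS' [OPENING] [FORCE]. ROWS is JSON, a list of rows, each a list of 6 numbers: the shift along the tool's x, y, z in units of 300 mm (1.0 is 300 mm), then the turn, a rotation vector about the tool's x, y, z in units of 90 degrees (1.0 is 90 degrees). A call has 1 to 5 rows; each row shifts and turns the commanded pose from where the row before left it, along the tool's axes as they then stand; what a row does not reach is not made up. A row lasts 1/12 s, in which the tool goes at most 41.7 mm and 7.16 degrees, less where a joint would pass 70% of its speed; a pose out of reach is approached as far as the arm can. A call with a number of a shift or a turn outside -1 to 1 is refused whole. A call with a gripper value outside its range is refused whole. OPENING is the opening, from 0 (shut) to 1 (fully open), set as the call begins (- or left out, the last holds). The fingers move at their own pace and stop on an object; FORCE is the grip in N (left out, the last holds). Time passes only in rows, so rows that do not move let the fingers close. It gives the time, the measured TCP pose, the force and the opening at its end, in the units of the state.
- state(): the state, without advancing time (a new reading comes with each control period).
- snapshot(name): name is "scene" or "side" or "wrist"; returns the picture (480x640x3 uint8, red, green, blue); there is no depth.
- camera_model(name): a dict with "K" (3x3 intrinsics, pixels), "T" (4x4, takes a point from camera to world coordinates). Camera axes: x right, y down, z forward; pixel columns grow to the right and rows downward; lengths in m; the calibration is good to about 2 mm. A picture is of the moment at which its call begins: read the wrist's pose just before it. camera_model takes no time and is no camera call; for the wrist camera it gives the pose at the moment of the call.
- job_done(): hands the job in, once; it reports no verdict.
Trained networks look in the newest picture that a camera, given by its name, has taken for a name from the list of things; names that differ only in an ending like _2 or _b are one class to them, and where a whole thing is asked for, a point or a joint stands for the part that bears it (a point fixed in the world has none). Each returns a list of dicts, best first, with "confidence" (0 to 1); they miss things now and then, are a little off and sometimes report something else, mostly with a low value. They report only what shows in the picture. A call takes as long as a camera call.
- silhouettes(camera, thing): "pixels" (480x640 bool, what is visible of it).
- tip_of(camera, thing): "at" ([x, y, z] in m, in world coordinates, good to about 4 mm: a listed point, or the origin of a listed thing).
The state is a dict: "time_s": time; "joint_pos": joint angles; "joint_velocities": joint speeds; "tau": joint torques, N m; "tool_pos": TCP position; "orientation": TCP orientation; "ft_force": force on the tool from outside, world axes, zero at the start; "moment": the same for the moment, N m; "width": finger opening in m.
Only numpy, scipy, OpenCV 4.12 (cv2) and the standard library are available. Lean on these libraries where they do the work, as an engineer would, in place of code of your own. Each camera call takes 0.05 s, during which the arm holds its last target. There are 200 camera calls.

## Working session

There is one attempt and no reset: what is moved stays moved. The work goes in short steps, Python scripts to look and compute and a shell command to move; the robot and the scene stay as the last step left them, time stands still between calls to the robot, and variables do not carry over. Pictures are saved under pics/ and viewed, about 8 in all and at most 12, crops included, and the job is handed in when it is done.

```bash
ls; mkdir -p pics; cat > h.py <<'E'
from station import *
import numpy as np, cv2
from scipy.spatial.transform import Rotation as R
def save(cam,name):
    im=snapshot(cam); cv2.imwrite('pics/'+name+'.png',im[:,:,::-1]); return im
def tips(cam,names):
    for n in names:
        r=tip_of(cam,n); print(cam,n,[(np.round(d['at'],4).tolist(),round(d['confidence'],2)) for d in r[:2]])
def pose():
    s=state(); q=s['orientation']; return np.array(s['tool_pos']),R.from_quat([q[1],q[2],q[3],q[0]])
def goto(p,Rt=None):
    "shift (units) in tool frame and rotvec (units)"
    p0,R0=pose(); d=R0.inv().apply(np.array(p)-p0)/0.3
    rv=(R0.inv()*Rt).as_rotvec()/(np.pi/2) if Rt is not None else np.zeros(3)
    return np.round(d,3),np.round(rv,3)
E
python3 - <<'E'
from h import *
s=state(); print({k:np.round(v,3).tolist() for k,v in s.items()})
N=['cassette_slim','grip_slim','toe_slim','heel_slim','dock_slim_floor','lip_slim','nose_slim','cassette_wide','grip_wide','toe_wide','heel_wide','dock_wide_floor','lip_wide','nose_wide','rack','lock_top','jar','bottle','forceps']
a=save('scene','a'); tips('scene',N)
b=save('side','b'); tips('side',N)
cv2.imwrite('pics/ab.png',cv2.resize(np.hstack([a,b])[:,:,::-1],(800,300),interpolation=cv2.INTER_AREA))
E
```

```text
pics
{'time_s': 0.0, 'joint_pos': [-0.15, 0.427, 0.074, 1.607, -0.034, 1.111, -0.067], 'joint_velocities': [-0.001, -0.001, 0.0, 0.001, -0.002, 0.002, -0.001], 'tau': [0.001, -94.984, 3.762, -46.352, 0.019, 0.01, 0.0], 'tool_pos': [0.675, -0.0, 0.253], 'orientation': [-0.0, 0.707, 0.707, -0.0], 'ft_force': [0.395, 0.554, 0.157], 'moment': [-0.012, -0.008, 0.022], 'width': 0.086}
scene cassette_slim [([0.5074, -0.0649, 0.0306], 0.7), ([0.5305, 0.1538, -0.0016], 0.56)]
scene grip_slim [([0.5465, 0.1571, 0.072], 0.57)]
scene toe_slim [([0.466, 0.1287, -0.0013], 0.77)]
scene heel_slim [([0.5984, 0.1747, 0.0252], 0.63), ([0.6283, -0.1732, 0.0392], 0.44)]
scene dock_slim_floor [([0.5712, -0.1737, 0.0172], 0.59)]
scene lip_slim [([0.506, -0.174, 0.0305], 0.92), ([0.5082, -0.0614, 0.031], 0.44)]
scene nose_slim [([0.6287, -0.1742, 0.0367], 0.69)]
scene cassette_wide [([0.4904, 0.3217, 0.0007], 0.69)]
scene grip_wide []
scene toe_wide []
scene heel_wide [([0.5563, 0.3233, 0.0223], 0.67)]
scene dock_wide_floor [([0.5665, -0.0628, 0.0141], 0.68)]
scene lip_wide [([0.5068, -0.0602, 0.0307], 0.66
[... 956 characters left out ...]
, 0.3201, -0.0013], 0.73)]
side grip_wide [([0.5066, 0.3191, 0.072], 0.85), ([0.7857, 0.075, -0.0047], 0.42)]
side toe_wide [([0.415, 0.313, 0.0012], 0.79), ([0.5687, -0.0658, 0.0204], 0.64)]
side heel_wide [([0.5574, 0.3273, 0.0159], 0.61)]
side dock_wide_floor [([0.5707, -0.0653, 0.0186], 0.91), ([0.4994, -0.0671, 0.032], 0.43)]
side lip_wide [([0.5011, -0.0663, 0.0292], 0.81), ([0.6793, 0.2356, 0.0018], 0.62)]
side nose_wide [([0.6302, -0.0651, 0.0408], 0.53)]
side rack [([0.5829, -0.1193, -0.0018], 0.73)]
side lock_top [([0.679, -0.1527, 0.0667], 0.85)]
side jar [([0.678, 0.231, 0.0042], 0.92)]
side bottle [([0.7845, 0.0775, 0.0023], 0.62)]
side forceps [([0.347, 0.2416, -0.0014], 0.96)]
```

View pics/ab.png

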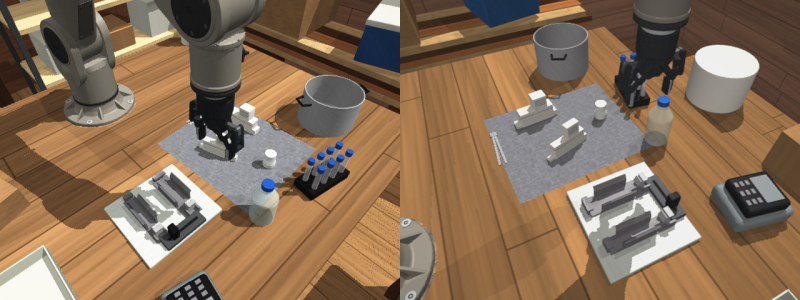

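The scene view shows the slim cassette under the gripper and the rack at lower left. The side view shows both cassettes upright (about (565,142) and (535,108) in the combined picture), the rack at (632,222) and the lock at (673,200). These agree with the network points, so I move above the slim cassette.

```bash
P="python3 -m pendant"
python3 -m pendant '[[0.106,-0.085,0,0,0,0],[0.106,-0.085,0,0,0,0],[0.106,-0.085,0,0,0,0],[0.106,-0.085,0,0,0,0],[0.106,-0.085,0,0,0,0]]' 1 60
python3 -m pendant '[[0,0,0,0,0,0.073],[0,0,0,0,0,0.073],[0,0,0,0,0,0.073],[0,0,0,0,0,0.073],[0,0,0,0,0,0.073]]'
python3 -m pendant '[[0,0,0,0,0,0.073],[0,0,0,0,0,0.073],[0,0,0,0,0,0.073],[0,0,0,0,0,0.073],[0,0,0,0,0,0.073]]'
python3 -m pendant '[[0,0,0,0,0,0.073],[0,0,0,0,0,0]]'
python3 - <<'E'
from h import *
p,Rr=pose(); print(p,Rr.as_matrix().round(3).tolist())
save('wrist','c'); tips('wrist',['cassette_slim','grip_slim','toe_slim','heel_slim'])
save('side','c2');tips('side',['cassette_slim','grip_slim','toe_slim','heel_slim'])
E
```

```text
time_s: 2.42
tool_pos: [0.5461, 0.1601, 0.2535]
orientation: [0.0, 0.707, 0.707, 0.0]
ft_force: [0.8, 0.5, -0.8]
width: 0.0854
time_s: 2.83
tool_pos: [0.5475, 0.1591, 0.2535]
orientation: [-0.0, 0.88, 0.476, 0.0]
ft_force: [-0.7, -0.4, -0.0]
width: 0.0859
time_s: 3.25
tool_pos: [0.5475, 0.159, 0.2534]
orientation: [-0.0, 0.978, 0.208, 0.0]
ft_force: [1.0, -0.4, -1.1]
width: 0.0852
time_s: 3.42
tool_pos: [0.5475, 0.1591, 0.2534]
orientation: [-0.0, 0.989, 0.151, 0.0]
ft_force: [0.5, -0.6, -0.2]
width: 0.0854
[0.54747424 0.15905518 0.25338207] [[0.954, 0.299, 0.0], [0.299, -0.954, 0.0], [0.0, -0.0, -1.0]]
wrist cassette_slim [([0.5357, 0.1529, -0.001], 0.79)]
wrist grip_slim [([0.5475, 0.1626, 0.0722], 0.82)]
wrist toe_slim [([0.4616, 0.1302, -0.0011], 0.7)]
wrist heel_slim [([0.5977, 0.1762, 0.0188], 0.62)]
side cassette_slim [([0.5352, 0.1546, -0.0071], 0.91), ([0.5025, -0.0659, 0.0323], 0.23)]
side grip_slim [([0.5468, 0.1598, 0.0744], 0.95), ([0.3483, 0.2434, -0.0026], 0.73)]
side toe_slim [([0.419, 0.3147, 0.0031], 0.28)]
side heel_slim [([0.5968, 0.175, 0.0212], 0.63)]
```

View pics/c.png

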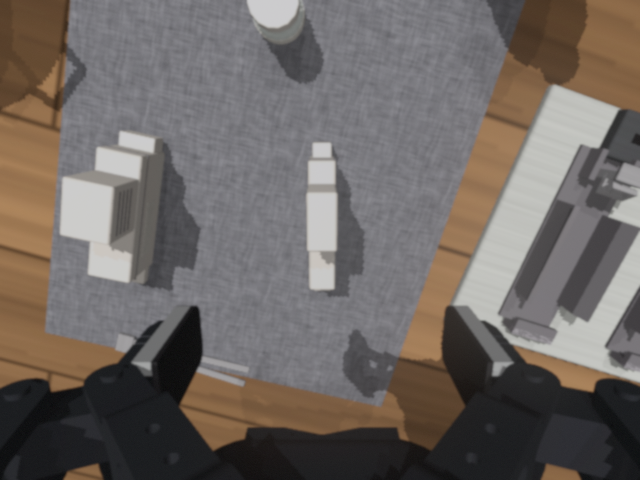

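The slim cassette is centred in the wrist picture at x≈321, upright, its long axis along the image column, so the grip is aligned. Descend, grip, lift.

```bash
python3 -m pendant '[[0,0,0.125,0,0,0],[0,0,0.125,0,0,0],[0,0,0.125,0,0,0],[0,0,0.125,0,0,0],[0,0,0.095,0,0,0]]'
python3 -m pendant '[[0,0,0,0,0,0],[0,0,0,0,0,0],[0,0,0,0,0,0],[0,0,0,0,0,0],[0,0,0,0,0,0]]' 0 70
python3 -m pendant '[[0,0,0,0,0,0],[0,0,0,0,0,0],[0,0,0,0,0,0]]'
python3 -m pendant '[[0,0,-0.05,0,0,0],[0,0,-0.12,0,0,0],[0,0,-0.12,0,0,0],[0,0,-0.12,0,0,0],[0,0,0,0,0,0]]'
```

```text
time_s: 4.33
tool_pos: [0.5466, 0.1587, 0.0722]
orientation: [0.0, 0.988, 0.154, -0.001]
ft_force: [0.7, -0.1, -0.4]
width: 0.0853
time_s: 4.75
tool_pos: [0.5485, 0.1594, 0.0768]
orientation: [-0.0, 0.988, 0.154, 0.001]
ft_force: [0.7, 0.6, 0.7]
width: 0.0255
time_s: 5.0
tool_pos: [0.5485, 0.1594, 0.0768]
orientation: [-0.0, 0.988, 0.154, 0.001]
ft_force: [-2.8, -0.6, 13.3]
width: 0.0214
time_s: 5.42
tool_pos: [0.5504, 0.1598, 0.2055]
orientation: [-0.001, 0.988, 0.154, 0.005]
ft_force: [0.6, -0.6, -1.1]
width: 0.0212
```

```bash
python3 -m pendant '[[0,0,0,0,0,0.065],[0,0,0,0,0,0.065],[0,0,0,0,0,0.064],[0,0.12,0,0,0,0],[0.013,0.124,0,0,0,0]]'
python3 -m pendant '[[0.013,0.124,0,0,0,0],[0.013,0.124,0,0,0,0],[0.013,0.124,0,0,0,0],[0.013,0.124,0,0,0,0],[0.013,0.124,0,0,0,0]]'
python3 -m pendant '[[0.013,0.124,0,0,0,0],[0.013,0.124,0,0,0,0],[0,0,0,0,0,0],[0,0,0,0,0,0]]'
python3 - <<'E'
from h import *
p,Rr=pose(); print(p,Rr.as_matrix().round(3).tolist(), state()['width'])
N=['dock_slim_floor','lip_slim','nose_slim','dock_wide_floor','lip_wide','nose_wide','rack','lock_top','cassette_slim','toe_slim','heel_slim']
save('wrist','d'); tips('wrist',N)
save('side','d2'); tips('side',N)
save('scene','d3'); tips('scene',N)
E
```

```text
time_s: 5.83
tool_pos: [0.5513, 0.0873, 0.1984]
orientation: [-0.001, 1.0, 0.004, 0.0]
ft_force: [0.9, -1.0, -1.2]
width: 0.0213
time_s: 6.25
tool_pos: [0.5721, -0.1019, 0.1987]
orientation: [-0.0, 1.0, 0.002, 0.001]
ft_force: [0.3, 0.5, -1.6]
width: 0.0215
time_s: 6.58
tool_pos: [0.5799, -0.1772, 0.1984]
orientation: [0.0, 1.0, 0.0, 0.0]
ft_force: [0.4, 0.5, -1.2]
width: 0.0214
[ 0.57993678 -0.17719856  0.1984253 ] [[1.0, 0.001, 0.001], [0.001, -1.0, -0.001], [0.001, 0.001, -1.0]] 0.021412406012639214
wrist dock_slim_floor []
wrist lip_slim []
wrist nose_slim [([0.6292, -0.1731, 0.0323], 0.67)]
wrist dock_wide_floor []
wrist lip_wide [([0.5024, -0.0613, 0.0358], 0.85)]
wrist nose_wide [([0.6261, -0.0655, 0.0379], 0.88), ([0.6288, -0.1751, 0.034], 0.56)]
wrist rack [([0.589, -0.1192, 0.0023], 0.77)]
wrist lock_top [([0.6801, -0.152, 0.0672], 0.93)]
wrist cassette_slim [([0.565, -0.1785, 0.1213], 0.78), ([0.6278, -0.1785, 0.1405], 0.43)]
wrist toe_slim []
wrist heel_slim [([0.6295, -0.179, 0.1399], 0.7)]
side dock_slim_floor [([0.5701, -0.1698, 0.0155], 0.97)]
side lip_slim [([0.5036,
[... 700 characters left out ...]
_slim_floor [([0.5656, -0.1741, 0.0122], 0.81), ([0.5638, -0.1763, 0.1235], 0.7)]
scene lip_slim [([0.5038, -0.1743, 0.0326], 0.56)]
scene nose_slim [([0.628, -0.1758, 0.0375], 0.83)]
scene dock_wide_floor [([0.5648, -0.0659, 0.014], 0.7)]
scene lip_wide [([0.507, -0.0627, 0.032], 0.78)]
scene nose_wide [([0.6283, -0.0666, 0.0404], 0.64), ([0.6849, 0.2366, -0.0027], 0.42)]
scene rack [([0.5806, -0.1182, 0.0003], 0.96)]
scene lock_top [([0.6788, -0.1468, 0.0685], 0.61)]
scene cassette_slim [([0.5617, -0.1766, 0.1216], 0.56), ([0.3486, 0.2452, -0.0049], 0.48)]
scene toe_slim [([0.4965, -0.1761, 0.119], 0.57)]
scene heel_slim [([0.6342, -0.1763, 0.1469], 0.68), ([0.4893, 0.3192, -0.0011], 0.4)]
```

View pics/d.png

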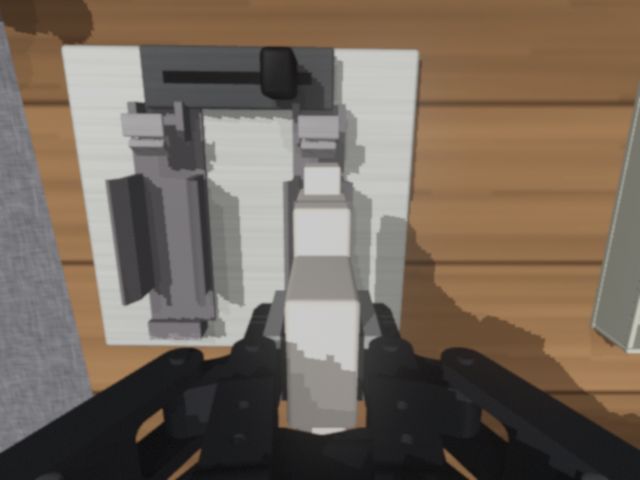

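The wrist view shows the plate's corners at about (64,46), (418,51) and (106,345), the lock at (279,73), and the cassette held straight above the slim dock. I fit the rack pose from the corners and project its points.

```bash
python3 - <<'E'
from h import *
cm=camera_model('wrist'); K=np.array(cm['K']);T=np.array(cm['T'])
def ray(u,v,z):
    d=T[:3,:3]@np.linalg.inv(K)@[u,v,1]; t=(z-T[2,3])/d[2]; return (T[:3,3]+t*d)
A=[ray(64,46,.012),ray(418,51,.012),ray(106,345,.012)]
for a in A: print(a.round(4))
e=A[0]-A[1]; print('len',np.linalg.norm(e[:2]),'yaw',np.degrees(np.arctan2(-e[0],e[1])))
e=A[0]-A[2]; print('len',np.linalg.norm(e[:2]),'yaw',np.degrees(np.arctan2(e[1],e[0])))
print('centre',((A[1]+A[2])/2).round(4))
# nose thumb pad tops (z .056) centres, lock top
for n,u,v,z in [('padW',142,125,.056),('padS',319,127,.056)]: print(n,ray(u,v,z).round(4))
# silhouette of rack edges: minAreaRect
im=cv2.imread('pics/d.png')
E
```

```text
[0.6989 0.004  0.012 ]
[ 0.6969 -0.2394  0.012 ]
[0.4675 0.0082 0.012 ]
len 0.24335231051190903 yaw -0.4600760678538105
len 0.23142256054606422 yaw -1.0320870757927665
centre [ 0.5822 -0.1156  0.012 ]
padW [ 0.6474 -0.0621  0.056 ]
padS [ 0.6467 -0.1716  0.056 ]
```

```bash
cat >> h.py <<'E'
YAW=np.radians(-0.7)
DOCK={'slim':np.array([.5685,-.173,.016]),'wide':np.array([.569,-.0635,.016])}
def tcp(dock,th,ox,oz,off=(.0155,0,.0768)):
    Rd=R.from_euler('z',YAW)*R.from_euler('y',-np.radians(th))
    p=DOCK[dock]+R.from_euler('z',YAW).apply([ox/1e3,0,oz/1e3])+Rd.apply(off)
    return p,Rd*R.from_euler('x',np.pi)
def plan(dock,wps,off=(.0155,0,.0768),start=None):
    p0,R0=start or pose()
    for w in wps:
        p,Rt=tcp(dock,*w,off=off); d=R0.inv().apply(p-p0)/.3; rv=(R0.inv()*Rt).as_rotvec()/(np.pi/2)
        n=max(np.linalg.norm(d)/.139,np.linalg.norm(rv)/.0795)
        print(w,p.round(4),'n>=%.2f'%n,d.round(4),rv.round(4)); p0,R0=p,Rt
def ov(th,xc,oz=0): # origin for toe lower corner at xc
    t=np.radians(th); return (th,round(xc+73*np.cos(t),2),round(73*np.sin(t)+oz,2))
E
python3 - <<'E'
from h import *
plan('slim',[(0,10,90),(7,10,84),(14,10,78),(20,10,70),(20,10,26.5),(20,2,26),ov(20,-70,.3),ov(15,-71),ov(11,-72),ov(7,-72.7),ov(4,-73.2),ov(2,-73.4),ov(0,-73.5)])
E
```

```text
(0, 10, 90) [ 0.594  -0.1733  0.1828] n>=0.49 [ 0.0459 -0.0036  0.05  ] [-0.      0.      0.0107]
(7, 10, 84) [ 0.5845 -0.1732  0.1781] n>=0.98 [-0.0316  0.      0.0156] [-0.      0.0778  0.    ]
(14, 10, 78) [ 0.575  -0.1731  0.1723] n>=0.98 [-0.034  -0.      0.0155] [-0.      0.0778  0.    ]
(20, 10, 70) [ 0.5668 -0.173   0.1635] n>=0.84 [-0.0335  0.      0.0219] [0.     0.0667 0.    ]
(20, 10, 26.5) [ 0.5668 -0.173   0.12  ] n>=1.04 [-0.0496 -0.      0.1363] [0. 0. 0.]
(20, 2, 26) [ 0.5588 -0.1729  0.1195] n>=0.19 [-0.0256  0.     -0.0076] [0. 0. 0.]
(20, np.float64(-1.4), np.float64(25.27)) [ 0.5554 -0.1728  0.1187] n>=0.08 [-0.0115  0.     -0.0016] [0. 0. 0.]
(15, np.float64(-0.49), np.float64(18.89)) [ 0.5631 -0.1729  0.1131] n>=0.70 [ 0.0177 -0.      0.0265] [ 0.     -0.0556 -0.    ]
(11, np.float64(-0.34), np.float64(13.93)) [ 0.5687 -0.173   0.1083] n>=0.56 [0.0139 0.     0.0203] [-0.     -0.0444 -0.    ]
(7, np.float64(-0.24), np.float64(8.9)) [ 0.5743 -0.1731  0.103 ] n>=0.56 [ 0.0149 -0.      0.0207] [ 0.     -0.0444 -0.    ]
(4, np.float64(-0.38), np.float64(5.09)) [ 0.5782 -0.1731  0.0988] n>=0.42 [0.0113 0.     0.0156] [ 0.     -0.0333 -0.    ]
(2, np.float64(-0.44), np.float64(2.55)) [ 0.5809 -0.1732  0.0958] n>=0.28 [0.0081 0.     0.0104] [ 0.     -0.0222 -0.    ]
(0, np.float64(-0.5), np.float64(0.0)) [ 0.5835 -0.1732  0.0928] n>=0.28 [ 0.0084 -0.      0.0104] [ 0.     -0.0222 -0.    ]
```

```bash
python3 -m pendant '[[0.046,-0.004,0.05,0,0,0.011],[-0.032,0,0.016,0,0.078,0],[-0.034,0,0.016,0,0.078,0],[-0.034,0,0.022,0,0.067,0],[-0.025,0,0.068,0,0,0]]'
python3 -m pendant '[[0,0,0,0,0,0],[0,0,0,0,0,0]]'
python3 - <<'E'
from h import *
p,Rr=pose(); print(p,Rr.as_matrix().round(3).tolist())
plan('slim',[(20,10,26.5),(20,2,26)])
a=save('side','e'); tips('side',['toe_slim','heel_slim','cassette_slim','lip_slim'])
b=save('scene','e2'); tips('scene',['toe_slim','heel_slim','cassette_slim','lip_slim'])
cm=camera_model('side');K=np.array(cm['K']);T=np.array(cm['T']);q=np.linalg.inv(T)@[.57,-.17,.06,1];q=K@q[:3];u,v=(q[:2]/q[2]).astype(int)
A=a[max(v-110,0):v+110,max(u-130,0):u+130]
cm=camera_model('scene');K=np.array(cm['K']);T=np.array(cm['T']);q=np.linalg.inv(T)@[.57,-.17,.06,1];q=K@q[:3];u,v=(q[:2]/q[2]).astype(int)
B=b[max(v-110,0):v+110,max(u-130,0):u+130]
cv2.imwrite('pics/e3.png',np.hstack([cv2.resize(x,(400,340),interpolation=cv2.INTER_CUBIC) for x in (A,B)])[:,:,::-1])
E
```

```text
time_s: 8.8
tool_pos: [0.5626, -0.174, 0.1419]
orientation: [0.002, 0.984, -0.008, 0.177]
ft_force: [1.9, -1.7, -1.3]
width: 0.0214
time_s: 8.97
tool_pos: [0.5665, -0.173, 0.1413]
orientation: [0.001, 0.985, -0.006, 0.173]
ft_force: [0.1, -0.3, -1.4]
width: 0.0215
[ 0.56646696 -0.17300413  0.14131889] [[0.94, -0.013, 0.342], [-0.012, -1.0, -0.004], [0.342, -0.001, -0.94]]
(20, 10, 26.5) [ 0.5668 -0.173   0.12  ] n>=0.51 [-0.0233 -0.0001  0.0673] [-0.0002  0.0003 -0.0006]
(20, 2, 26) [ 0.5588 -0.1729  0.1195] n>=0.19 [-0.0256  0.     -0.0076] [0. 0. 0.]
side toe_slim [([0.5058, -0.1702, 0.0379], 0.58)]
side heel_slim [([0.6332, -0.1744, 0.1081], 0.89)]
side cassette_slim [([0.5755, -0.1732, 0.0615], 0.6)]
side lip_slim [([0.5034, -0.1739, 0.0296], 0.56)]
scene toe_slim [([0.5155, -0.1743, 0.0417], 0.62)]
scene heel_slim [([0.6366, -0.1771, 0.1101], 0.87), ([0.508, 0.3171, 0.0722], 0.73)]
scene cassette_slim [([0.5801, -0.1721, 0.067], 0.69)]
scene lip_slim [([0.5035, -0.1755, 0.0326], 0.86), ([0.5078, 0.318, 0.0739], 0.18)]
```

View pics/e3.png

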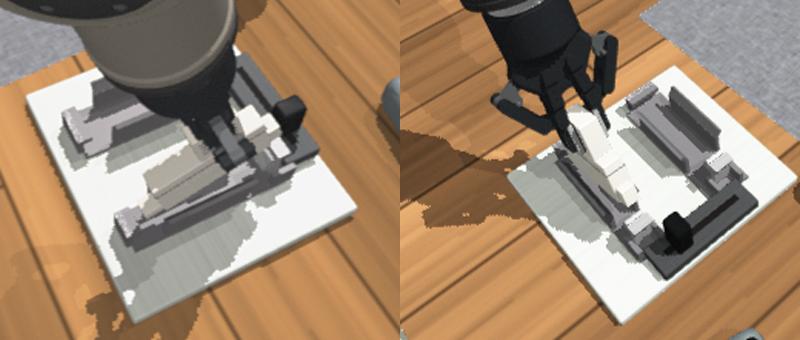

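The tilted cassette lies in the slim dock's line with its toe inside the lip (left view at about (130,205)) and its heel high. I lower it, slide the toe under the lip and watch the force.

```bash
python3 -m pendant '[[-0.012,0,0.034,0,0,0],[-0.011,0,0.033,0,0,0],[0,0,0,0,0,0]]'
python3 -m pendant '[[-0.013,0,-0.004,0,0,0],[-0.013,0,-0.004,0,0,0],[-0.012,0,-0.002,0,0,0],[0,0,0,0,0,0]]'
python3 - <<'E'
from h import *
print(state()['ft_force'])
plan('slim',[ov(20,-70,.3)])
E
```

```text
time_s: 9.72
tool_pos: [0.5665, -0.1726, 0.118]
orientation: [0.001, 0.985, -0.006, 0.173]
ft_force: [0.7, 0.5, -1.7]
width: 0.0214
time_s: 10.05
tool_pos: [0.5541, -0.1728, 0.1189]
orientation: [0.001, 0.985, -0.006, 0.174]
ft_force: [-0.9, -0.6, -0.7]
width: 0.0212
[-0.90976815 -0.57971606 -0.71901338]
(20, np.float64(-1.4), np.float64(25.27)) [ 0.5554 -0.1728  0.1187] n>=0.03 [ 0.0039 -0.      0.002 ] [ 0.0001 -0.0003 -0.0005]
```

```bash
python3 -m pendant '[[0.018,0,0.026,0,-0.056,0],[0.014,0,0.02,0,-0.044,0],[0,0,0,0,0,0],[0,0,0,0,0,0]]'
python3 - <<'E'
from h import *
print(np.round(state()['ft_force'],1))
plan('slim',[ov(11,-72),ov(7,-72.7),ov(4,-73.2),ov(2,-73.4),ov(0,-73.5),ov(-1,-73.5)])
save('side','f'); tips('side',['toe_slim','heel_slim','cassette_slim','nose_slim'])
E
```

```text
time_s: 10.38
tool_pos: [0.5689, -0.1726, 0.1087]
orientation: [0.001, 0.995, -0.006, 0.097]
ft_force: [-4.1, -0.3, 4.0]
width: 0.0211
[-4.1 -0.3  4. ]
(11, np.float64(-0.34), np.float64(13.93)) [ 0.5687 -0.173   0.1083] n>=0.02 [-0.0007  0.0014  0.0012] [ 0.0001 -0.0014  0.0005]
(7, np.float64(-0.24), np.float64(8.9)) [ 0.5743 -0.1731  0.103 ] n>=0.56 [ 0.0149 -0.      0.0207] [ 0.     -0.0444 -0.    ]
(4, np.float64(-0.38), np.float64(5.09)) [ 0.5782 -0.1731  0.0988] n>=0.42 [0.0113 0.     0.0156] [ 0.     -0.0333 -0.    ]
(2, np.float64(-0.44), np.float64(2.55)) [ 0.5809 -0.1732  0.0958] n>=0.28 [0.0081 0.     0.0104] [ 0.     -0.0222 -0.    ]
(0, np.float64(-0.5), np.float64(0.0)) [ 0.5835 -0.1732  0.0928] n>=0.28 [ 0.0084 -0.      0.0104] [ 0.     -0.0222 -0.    ]
(-1, np.float64(-0.51), np.float64(-1.27)) [ 0.5848 -0.1732  0.0912] n>=0.14 [0.0044 0.     0.0052] [ 0.     -0.0111 -0.    ]
side toe_slim [([0.4947, -0.1718, 0.0166], 0.59)]
side heel_slim [([0.6289, -0.1745, 0.0639], 0.64)]
side cassette_slim [([0.5679, -0.1747, 0.0298], 0.81), ([0.6281, -0.1721, 0.064], 0.33)]
side nose_slim [([0.6332, -0.1745, 0.033], 0.54)]
```

Contact with the nose as predicted. Press on in steps.

```bash
python3 -m pendant '[[0.007,0,0.01,0,-0.022,0],[0.008,0,0.01,0,-0.022,0],[0,0,0,0,0,0]]'
python3 -m pendant '[[0.006,0,0.008,0,-0.017,0],[0.006,0,0.008,0,-0.016,0],[0,0,0,0,0,0]]'
python3 -m pendant '[[0.008,0,0.010,0,-0.022,0],[0,0,0,0,0,0]]'
python3 -m pendant '[[0.008,0,0.010,0,-0.022,0],[0,0,0,0,0,0],[0,0,0,0,0,0]]'
python3 - <<'E'
from h import *
print(np.round(state()['ft_force'],1))
plan('slim',[ov(0,-73.5),ov(-1,-73.5)])
save('side','g'); tips('side',['toe_slim','heel_slim','cassette_slim','nose_slim'])
E
```

```text
time_s: 10.88
tool_pos: [0.5743, -0.1729, 0.1035]
orientation: [0.0, 0.998, -0.006, 0.061]
ft_force: [-3.6, -0.3, -3.1]
width: 0.0214
time_s: 11.13
tool_pos: [0.5781, -0.173, 0.0989]
orientation: [0.0, 0.999, -0.006, 0.036]
ft_force: [-3.2, 0.1, -2.1]
width: 0.0214
time_s: 11.3
tool_pos: [0.5807, -0.173, 0.0962]
orientation: [0.0, 1.0, -0.006, 0.019]
ft_force: [-3.6, -0.5, -3.5]
width: 0.0211
time_s: 11.55
tool_pos: [0.5836, -0.173, 0.0937]
orientation: [-0.0, 1.0, -0.006, 0.003]
ft_force: [0.0, 0.2, -1.2]
width: 0.0212
[ 0.   0.2 -1.2]
(0, np.float64(-0.5), np.float64(0.0)) [ 0.5835 -0.1732  0.0928] n>=0.05 [-0.0004  0.0006  0.0029] [-0.     -0.0037 -0.0001]
(-1, np.float64(-0.51), np.float64(-1.27)) [ 0.5848 -0.1732  0.0912] n>=0.14 [0.0044 0.     0.0052] [ 0.     -0.0111 -0.    ]
side toe_slim [([0.4931, -0.1717, 0.0221], 0.89)]
side heel_slim []
side cassette_slim [([0.5664, -0.1718, 0.0144], 0.72)]
side nose_slim [([0.4147, 0.3166, -0.0003], 0.32)]
```

```bash
python3 -m pendant '[[0,0,0.008,0,-0.004,0],[0,0,0,0,0,0],[0,0,0,0,0,0]]'
python3 -m pendant '[[0,0,-0.012,0,0,0],[0,0,0,0,0,0],[0,0,0,0,0,0]]'
python3 - <<'E'
from h import *
print(np.round(state()['ft_force'],1))
E
```

```text
time_s: 12.05
tool_pos: [0.5834, -0.1733, 0.0927]
orientation: [-0.0, 1.0, -0.007, -0.001]
ft_force: [-11.9, 2.3, 26.8]
width: 0.0214
time_s: 12.3
tool_pos: [0.5833, -0.173, 0.0947]
orientation: [-0.0, 1.0, -0.006, -0.002]
ft_force: [1.1, 1.3, -2.3]
width: 0.0214
[ 1.1  1.3 -2.3]
```

Bottomed at z=0.0927 with 27 N. A gentle tug tests the latch.

```bash
python3 -m pendant '[[0,0,-0.006,0,0,0],[0,0,0,0,0,0],[0,0,0,0,0,0]]'
python3 - <<'E'
from h import *
print(np.round(state()['ft_force'],1),np.round(state()['moment'],2))
E
python3 -m pendant '[[0,0,0.010,0,0,0],[0,0,0,0,0,0],[0,0,0,0,0,0]]' 1
python3 -m pendant '[[0,0,0,0,0,0],[0,0,0,0,0,0],[0,0,0,0,0,0]]'
python3 -m pendant '[[0,0,-0.13,0,0,0],[0,0,-0.13,0,0,0],[0,0,-0.13,0,0,0],[0,0,-0.06,0,0,0],[0,0,0,0,0,0]]'
python3 - <<'E'
from h import *
p,Rr=pose(); print(p)
N=['toe_slim','heel_slim','cassette_slim','nose_slim','grip_slim']
save('wrist','h'); tips('wrist',N+['lock_top','dock_wide_floor','lip_wide','nose_wide'])
E
```

```text
time_s: 12.55
tool_pos: [0.5832, -0.1729, 0.0956]
orientation: [0.0, 1.0, -0.006, -0.002]
ft_force: [6.2, -0.7, -17.5]
width: 0.0212
[  6.2  -0.7 -17.5] [-0.42 -0.98 -0.07]
time_s: 12.8
tool_pos: [0.5833, -0.1731, 0.0936]
orientation: [-0.0, 1.0, -0.006, -0.002]
ft_force: [-0.0, 0.2, -0.0]
width: 0.0572
time_s: 13.05
tool_pos: [0.5834, -0.1731, 0.0938]
orientation: [-0.0, 1.0, -0.006, -0.001]
ft_force: [-0.3, -0.2, 1.1]
width: 0.0855
time_s: 13.47
tool_pos: [0.5856, -0.1738, 0.2336]
orientation: [0.0, 1.0, -0.006, 0.002]
ft_force: [0.7, -0.4, 0.1]
width: 0.0855
[ 0.58563307 -0.17378265  0.23364366]
wrist toe_slim [([0.6286, -0.1733, 0.0331], 0.22)]
wrist heel_slim []
wrist cassette_slim [([0.5672, -0.1752, 0.0123], 0.57), ([0.5699, -0.0663, 0.0142], 0.46)]
wrist nose_slim [([0.6303, -0.173, 0.0342], 0.69)]
wrist grip_slim [([0.5823, -0.1692, 0.0898], 0.8)]
wrist lock_top [([0.6805, -0.1534, 0.0672], 0.94), ([0.5686, -0.0664, 0.0129], 0.61)]
wrist dock_wide_floor [([0.5677, -0.0659, 0.0141], 0.56)]
wrist lip_wide [([0.5047, -0.0618, 0.0336], 0.9)]
wrist nose_wide [([0.6313, -0.0679, 0.0366], 0.98), ([0.6258, -0.1765, 0.0356], 0.36)]
```

View pics/h.png

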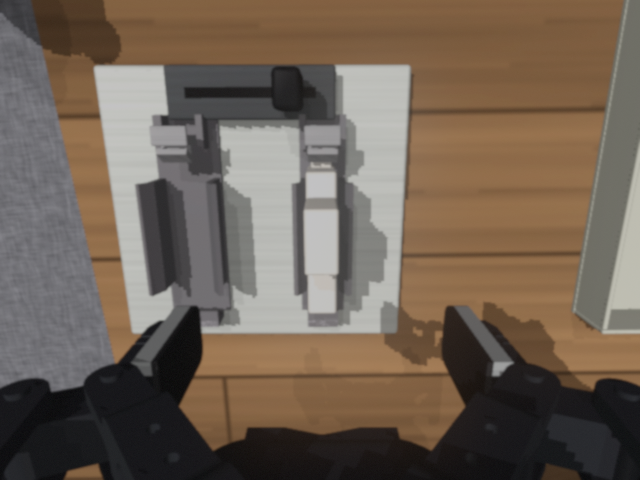

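The wrist view shows the slim cassette home, its latch pad (322,135) level with the empty wide dock's (170,135), and the 17 N tug held. Now the wide cassette.

```bash
python3 -m pendant '[[-0.0217,-0.1264,-0.004,0,0,0],[-0.0217,-0.1264,-0.004,0,0,0],[-0.0217,-0.1264,-0.004,0,0,0],[-0.0217,-0.1264,-0.004,0,0,0],[-0.0217,-0.1264,-0.004,0,0,0]]'
python3 -m pendant '[[-0.0217,-0.1264,-0.004,0,0,0],[-0.0217,-0.1264,-0.004,0,0,0],[-0.0217,-0.1264,-0.004,0,0,0],[-0.0217,-0.1264,-0.004,0,0,0],[-0.0217,-0.1264,-0.004,0,0,0]]'
python3 -m pendant '[[-0.0217,-0.1264,-0.004,0,0,0],[-0.0217,-0.1264,-0.004,0,0,0],[-0.0217,-0.1264,-0.004,0,0,-0.071],[0,0,0,0,0,0],[0,0,0,0,0,0]]'
python3 - <<'E'
from h import *
N=['toe_wide','heel_wide','cassette_wide','grip_wide']
p,Rr=pose(); print(p,Rr.as_matrix().round(3).tolist())
save('wrist','i'); tips('wrist',N); 
m=silhouettes('wrist','cassette_wide')[0]['pixels']; v,u=np.nonzero(m); print(cv2.minAreaRect(np.c_[u,v].astype(np.float32)))
save('side','i2'); tips('side',N)
E
```

```text
time_s: 14.38
tool_pos: [0.553, 0.0185, 0.2347]
orientation: [-0.0, 1.0, -0.006, -0.002]
ft_force: [1.5, -0.8, 0.4]
width: 0.0851
time_s: 14.8
tool_pos: [0.5228, 0.2087, 0.2409]
orientation: [-0.0, 1.0, -0.006, -0.002]
ft_force: [1.5, 0.0, 0.0]
width: 0.0853
time_s: 15.22
tool_pos: [0.5044, 0.3234, 0.244]
orientation: [-0.0, 0.999, 0.052, -0.002]
ft_force: [0.5, -1.2, -0.3]
width: 0.0856
[0.50441315 0.32337518 0.24397291] [[0.995, 0.103, -0.004], [0.103, -0.995, 0.0], [-0.004, -0.0, -1.0]]
wrist toe_wide [([0.4185, 0.3179, -0.0019], 0.93)]
wrist heel_wide [([0.557, 0.3283, 0.0223], 0.85), ([0.494, 0.3241, -0.0022], 0.68)]
wrist cassette_wide [([0.4927, 0.3213, -0.0016], 0.98)]
wrist grip_wide [([0.5068, 0.3221, 0.075], 0.65)]
((324.5, 216.0), (154.0, 53.0), 90.0)
side toe_wide [([0.4911, -0.1732, 0.0184], 0.65), ([0.4151, 0.3161, 0.001], 0.59)]
side heel_wide [([0.5542, 0.3308, 0.0157], 0.9), ([0.6289, -0.1749, 0.0343], 0.71)]
side cassette_wide [([0.4872, 0.3182, -0.0002], 0.63), ([0.5806, -0.1188, -0.0044], 0.4)]
side grip_wide [([0.5059, 0.3214, 0.0743], 0.59)]
```

View pics/i.png

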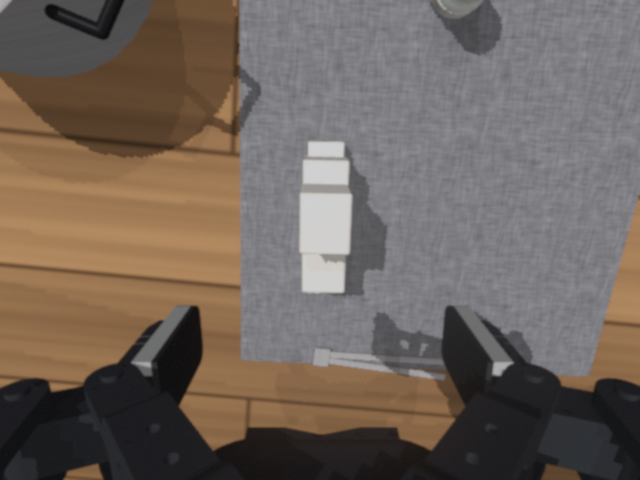

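The wide cassette is at column 326, aligned with the tool and about 2 mm right of centre. I correct for that, descend, grip and lift.

```bash
python3 -m pendant '[[0.010,0.006,0.12,0,0,0],[0,0,0.12,0,0,0],[0,0,0.12,0,0,0],[0,0,0.12,0,0,0],[0,0,0.077,0,0,0]]'
python3 -m pendant '[[0,0,0,0,0,0],[0,0,0,0,0,0],[0,0,0,0,0,0],[0,0,0,0,0,0],[0,0,0,0,0,0]]' 0 70
python3 -m pendant '[[0,0,0,0,0,0],[0,0,0,0,0,0]]'
python3 -m pendant '[[0,0,-0.05,0,0,0],[0,0,-0.12,0,0,0],[0,0,-0.12,0,0,0],[0,0,-0.12,0,0,0],[0,0,0,0,0,0]]'
python3 - <<'E'
from h import *
N=['toe_wide','heel_wide','cassette_wide']
p,Rr=pose(); print(p,Rr.as_matrix().round(3).tolist())
DOCK['wide']=np.array([.569,-.064,.016])
plan('wide',[(0,10,110)])
save('side','j2'); tips('side',N)
save('wrist','j'); tips('wrist',N)
E
```

```text
time_s: 16.18
tool_pos: [0.5069, 0.3186, 0.0742]
orientation: [0.001, 0.999, 0.049, -0.003]
ft_force: [0.1, -0.4, -0.1]
width: 0.0853
time_s: 16.6
tool_pos: [0.5091, 0.3202, 0.0796]
orientation: [-0.001, 0.999, 0.049, -0.0]
ft_force: [-0.2, -0.1, 6.5]
width: 0.0352
time_s: 16.77
tool_pos: [0.5091, 0.3202, 0.0797]
orientation: [-0.001, 0.999, 0.049, -0.0]
ft_force: [-0.3, 0.6, 6.0]
width: 0.0353
time_s: 17.18
tool_pos: [0.5112, 0.321, 0.2088]
orientation: [-0.003, 0.999, 0.049, 0.003]
ft_force: [2.0, 1.1, -2.2]
width: 0.0351
[0.51124115 0.32104431 0.20883396] [[0.995, 0.098, 0.005], [0.098, -0.995, 0.007], [0.006, -0.007, -1.0]]
(0, 10, 110) [ 0.5945 -0.0643  0.2028] n>=9.46 [0.15   1.3057 0.0123] [-0.0044 -0.0036  0.0704]
side toe_wide [([0.4144, 0.3131, 0.1275], 0.84)]
side heel_wide [([0.5582, 0.3289, 0.1464], 0.93)]
side cassette_wide [([0.4911, 0.3247, 0.1285], 0.9)]
wrist toe_wide []
wrist heel_wide [([0.5583, 0.3242, 0.1397], 0.88)]
wrist cassette_wide [([0.4904, 0.3224, 0.1178], 0.73)]
```

```bash
python3 -m pendant '[[0.015,0.1306,0,0,0,0],[0.015,0.1306,0,0,0,0],[0.015,0.1306,0,0,0,0],[0.015,0.1306,0,0,0,0],[0.015,0.1306,0,0,0,0]]'
python3 -m pendant '[[0.015,0.1306,0,0,0,0],[0.015,0.1306,0,0,0,0],[0.015,0.1306,0,0,0,0],[0.015,0.1306,0,0,0,0],[0.015,0.1306,0,0,0,0]]'
python3 -m pendant '[[0,0,0,0,0,0.07],[0,0,0,0,0,0],[0,0,0,0,0,0]]'
sed -i "s/'wide':np.array(\[.569,-.0635/'wide':np.array([.569,-.064/" h.py
python3 - <<'E'
from h import *
N=['toe_wide','heel_wide','cassette_wide']
p,Rr=pose(); print(p,Rr.as_matrix().round(3).tolist())
off=(.019,0,.0797)
plan('wide',[(7,10,90),(14,10,80),(20,10,65),(20,10,45),(20,10,26.5),(20,2,26),ov(20,-70,.3),ov(15,-71),ov(11,-72),ov(7,-72.7),ov(4,-73.2),ov(2,-73.4),ov(0,-73.5)],off)
save('side','k2'); tips('side',N)
save('wrist','k'); tips('wrist',N); 
save('scene','k3'); tips('scene',N)
E
```

```text
time_s: 18.0
tool_pos: [0.55, 0.1248, 0.1997]
orientation: [0.0, 0.999, 0.05, -0.002]
ft_force: [1.8, 0.3, -2.2]
width: 0.0353
time_s: 18.42
tool_pos: [0.5917, -0.068, 0.1995]
orientation: [-0.0, 0.999, 0.049, -0.002]
ft_force: [1.2, 0.5, -1.9]
width: 0.0351
time_s: 18.67
tool_pos: [0.5916, -0.066, 0.1994]
orientation: [0.0, 1.0, -0.005, -0.002]
ft_force: [0.2, 0.2, -2.2]
width: 0.0351
[ 0.59160404 -0.06601644  0.19935988] [[1.0, -0.01, -0.004], [-0.01, -1.0, 0.0], [-0.004, 0.0, -1.0]]
(7, 10, 90) [ 0.5881 -0.0642  0.1874] n>=1.01 [-0.0114 -0.0058  0.0398] [-0.0001  0.0806  0.0015]
(14, 10, 80) [ 0.5782 -0.0641  0.1779] n>=0.98 [-0.0369 -0.      0.0273] [-0.      0.0778  0.    ]
(20, 10, 65) [ 0.5696 -0.064   0.1624] n>=0.84 [-0.0402  0.      0.0434] [0.     0.0667 0.    ]
(20, 10, 45) [ 0.5696 -0.064   0.1424] n>=0.48 [-0.0228 -0.      0.0626] [0. 0. 0.]
(20, 10, 26.5) [ 0.5696 -0.064   0.1239] n>=0.44 [-0.0211 -0.      0.0579] [0. 0. 0.]
(20, 2, 26) [ 0.5616 -0.0639  0.1234] n>=0.19 [-0.0256  0.     -0.0076] [0. 0. 0.]
(20, np.float64(-1.4), np.float64(25.27)) [ 0.5582 -0.0639  0.1
[... 649 characters left out ...]
     0.0108] [ 0.     -0.0222 -0.    ]
(0, np.float64(-0.5), np.float64(0.0)) [ 0.5875 -0.0642  0.0957] n>=0.28 [0.0087 0.     0.0109] [ 0.     -0.0222 -0.    ]
side toe_wide [([0.4967, -0.0608, 0.121], 0.85), ([0.5889, -0.0671, 0.1909], 0.6)]
side heel_wide [([0.6381, -0.0642, 0.1341], 0.68), ([0.63, -0.1712, 0.0366], 0.66)]
side cassette_wide [([0.5704, -0.065, 0.1189], 0.9)]
wrist toe_wide []
wrist heel_wide [([0.6417, -0.0621, 0.1389], 0.81)]
wrist cassette_wide [([0.5747, -0.0628, 0.1162], 0.79)]
scene toe_wide []
scene heel_wide [([0.6371, -0.0658, 0.1458], 0.64), ([0.5668, -0.065, 0.0153], 0.28)]
scene cassette_wide [([0.5754, -0.0637, 0.1203], 0.88), ([0.5634, -0.1741, 0.018], 0.66)]
```

```bash
python3 -m pendant '[[-0.011,-0.006,0.04,0,0.079,0],[-0.037,0,0.027,0,0.078,0],[-0.04,0,0.043,0,0.067,0],[-0.023,0,0.063,0,0,0],[0,0,0,0,0,0]]'
python3 -m pendant '[[-0.011,0,0.029,0,0,0],[-0.010,0,0.029,0,0,0],[0,0,0,0,0,0],[0,0,0,0,0,0]]'
python3 - <<'E'
from h import *
N=['toe_wide','heel_wide','cassette_wide']
print(np.round(state()['ft_force'],1))
plan('wide',[(20,10,26.5),(20,2,26)],(.019,0,.0797))
a=save('side','l'); tips('side',N); b=save('scene','l2'); tips('scene',N)
def crop(cam,im):
    cm=camera_model(cam);K=np.array(cm['K']);T=np.array(cm['T']);q=np.linalg.inv(T)@[.57,-.08,.06,1];q=K@q[:3];u,v=(q[:2]/q[2]).astype(int)
    return cv2.resize(im[max(v-85,0):v+85,max(u-100,0):u+100],(400,340),interpolation=cv2.INTER_CUBIC)
cv2.imwrite('pics/l3.png',np.hstack([crop('side',a),crop('scene',b)])[:,:,::-1])
E
```

```text
time_s: 19.68
tool_pos: [0.5674, -0.0637, 0.1419]
orientation: [0.001, 0.987, -0.005, 0.163]
ft_force: [-0.6, 0.0, -4.0]
width: 0.0353
time_s: 20.02
tool_pos: [0.571, -0.0641, 0.126]
orientation: [0.001, 0.986, -0.005, 0.165]
ft_force: [-0.5, -0.4, -2.3]
width: 0.0352
[-0.5 -0.4 -2.3]
(20, 10, 26.5) [ 0.5696 -0.064   0.1239] n>=0.14 [-0.0068 -0.0003  0.0052] [-0.0003  0.0114  0.0007]
(20, 2, 26) [ 0.5616 -0.0639  0.1234] n>=0.19 [-0.0256  0.     -0.0076] [0. 0. 0.]
side toe_wide [([0.5064, -0.0611, 0.0234], 0.72)]
side heel_wide [([0.6372, -0.0621, 0.0853], 0.81), ([0.6351, -0.1698, 0.0383], 0.32)]
side cassette_wide [([0.5774, -0.0638, 0.0445], 0.74), ([0.6324, -0.1727, 0.0395], 0.68)]
scene toe_wide [([0.5143, -0.0617, 0.0237], 0.96), ([0.569, -0.064, 0.1166], 0.7)]
scene heel_wide [([0.6333, -0.0629, 0.0894], 0.81)]
scene cassette_wide [([0.582, -0.0616, 0.0441], 0.6)]
```

View pics/l3.png

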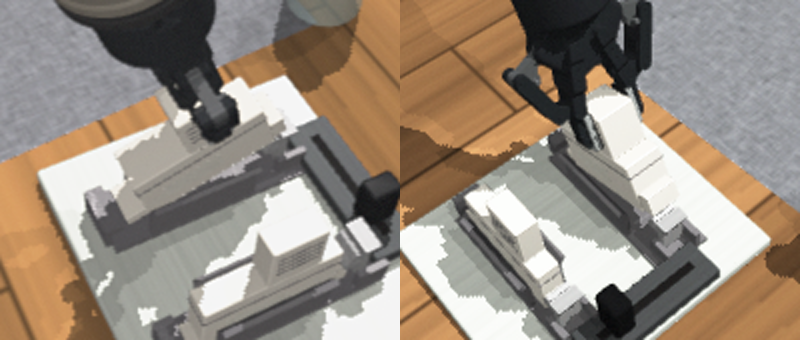

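The wide cassette's toe is in the dock just inside the lip (left view, about (130,205)) with the heel clear above the latch. I slide it under, then rotate down.

```bash
python3 -m pendant '[[-0.007,0,0.005,0,0.011,0],[-0.013,0,-0.004,0,0,0],[-0.013,0,-0.003,0,0,0],[-0.011,0,-0.002,0,0,0],[0,0,0,0,0,0]]'
python3 - <<'E'
from h import *
print(np.round(state()['ft_force'],1))
plan('wide',[ov(20,-70,.3),ov(15,-71)],(.019,0,.0797))
E
```

```text
time_s: 20.83
tool_pos: [0.5567, -0.0637, 0.1227]
orientation: [0.001, 0.985, -0.005, 0.173]
ft_force: [-0.8, -0.8, -3.0]
width: 0.0353
[-0.8 -0.8 -3. ]
(20, np.float64(-1.4), np.float64(25.27)) [ 0.5582 -0.0639  0.1227] n>=0.04 [0.0047 0.0003 0.002 ] [-0.0006  0.0005  0.0007]
(15, np.float64(-0.49), np.float64(18.89)) [ 0.5662 -0.064   0.1168] n>=0.70 [ 0.0185 -0.      0.0276] [ 0.     -0.0556 -0.    ]
```

```bash
python3 -m pendant '[[0.020,0,0.028,0,-0.056,0],[0.015,0,0.021,0,-0.044,0],[0,0,0,0,0,0],[0,0,0,0,0,0]]'
python3 -m pendant '[[0.008,0,0.011,0,-0.022,0],[0.008,0,0.011,0,-0.022,0],[0,0,0,0,0,0]]'
python3 - <<'E'
from h import *
print(np.round(state()['ft_force'],1))
plan('wide',[ov(7,-72.7),ov(4,-73.2),ov(2,-73.4),ov(0,-73.5)],(.019,0,.0797))
E
```

```text
time_s: 21.17
tool_pos: [0.5722, -0.0639, 0.1117]
orientation: [0.001, 0.995, -0.005, 0.096]
ft_force: [-4.1, 0.3, 1.3]
width: 0.0351
time_s: 21.42
tool_pos: [0.5774, -0.064, 0.1059]
orientation: [0.0, 0.998, -0.005, 0.061]
ft_force: [-3.5, -1.0, -5.0]
width: 0.0352
[-3.5 -1.  -5. ]
(7, np.float64(-0.24), np.float64(8.9)) [ 0.5779 -0.0641  0.1063] n>=0.02 [ 0.0018  0.0003 -0.0012] [-0.0003  0.0003  0.0009]
(4, np.float64(-0.38), np.float64(5.09)) [ 0.582  -0.0642  0.1019] n>=0.42 [ 0.0118 -0.      0.0162] [ 0.     -0.0333 -0.    ]
(2, np.float64(-0.44), np.float64(2.55)) [ 0.5848 -0.0642  0.0989] n>=0.28 [ 0.0084 -0.      0.0108] [ 0.     -0.0222 -0.    ]
(0, np.float64(-0.5), np.float64(0.0)) [ 0.5875 -0.0642  0.0957] n>=0.28 [0.0087 0.     0.0109] [ 0.     -0.0222 -0.    ]
```

Same signature as the slim one. Continue home and press.

```bash
python3 -m pendant '[[0.006,0,0.008,0,-0.017,0],[0.006,0,0.008,0,-0.016,0],[0,0,0,0,0,0]]'
python3 -m pendant '[[0.008,0,0.011,0,-0.022,0],[0,0,0,0,0,0]]'
python3 -m pendant '[[0.009,0,0.011,0,-0.022,0],[0,0,0,0,0,0],[0,0,0,0,0,0]]'
python3 -m pendant '[[0,0,0.007,0,-0.003,0],[0,0,0,0,0,0],[0,0,0,0,0,0]]'
```

```text
time_s: 21.67
tool_pos: [0.5815, -0.0641, 0.1017]
orientation: [0.0, 0.999, -0.005, 0.036]
ft_force: [-4.4, 0.3, -5.2]
width: 0.0349
time_s: 21.83
tool_pos: [0.5843, -0.0641, 0.0986]
orientation: [-0.0, 1.0, -0.005, 0.018]
ft_force: [-3.7, 0.3, -4.4]
width: 0.0352
time_s: 22.08
tool_pos: [0.5877, -0.0641, 0.0959]
orientation: [-0.0, 1.0, -0.005, 0.003]
ft_force: [0.5, -0.2, -1.4]
width: 0.0348
time_s: 22.33
tool_pos: [0.5882, -0.0639, 0.0953]
orientation: [-0.001, 1.0, -0.005, 0.001]
ft_force: [-4.7, 1.8, 18.3]
width: 0.0351
```

Snapped and bottomed (18 N). Tug test, back to neutral, release, rise.

```bash
python3 -m pendant '[[0,0,-0.016,0,0,0],[0,0,0,0,0,0],[0,0,0,0,0,0]]'
python3 -m pendant '[[0,0,0.008,0,0,0],[0,0,0,0,0,0],[0,0,0,0,0,0]]' 1
python3 -m pendant '[[0,0,0,0,0,0],[0,0,0,0,0,0],[0,0,0,0,0,0]]'
python3 -m pendant '[[0,0,-0.13,0,0,0],[0,0,-0.13,0,0,0],[0,0,-0.13,0,0,0],[0,0,0,0,0,0],[0,0,0,0,0,0]]'
python3 - <<'E'
from h import *
p,Rr=pose(); print(p,Rr.as_matrix().round(3).tolist())
N=['lock_top','lock','nose_wide','nose_slim','cassette_wide']
save('wrist','m'); tips('wrist',N); save('side','m2'); tips('side',N); save('scene','m3'); tips('scene',N)
E
```

```text
time_s: 22.58
tool_pos: [0.5877, -0.064, 0.0982]
orientation: [-0.0, 1.0, -0.005, -0.0]
ft_force: [5.6, -0.3, -12.7]
width: 0.035
time_s: 22.83
tool_pos: [0.5874, -0.0641, 0.0963]
orientation: [-0.0, 1.0, -0.006, -0.001]
ft_force: [-0.5, -0.1, -0.6]
width: 0.07
time_s: 23.08
tool_pos: [0.5876, -0.0641, 0.0962]
orientation: [-0.0, 1.0, -0.005, -0.001]
ft_force: [0.6, -0.8, 0.3]
width: 0.0854
time_s: 23.5
tool_pos: [0.589, -0.0642, 0.2156]
orientation: [-0.0, 1.0, -0.005, 0.001]
ft_force: [-0.2, 0.6, -0.9]
width: 0.0856
[ 0.58896805 -0.06424266  0.21555222] [[1.0, -0.011, 0.002], [-0.011, -1.0, 0.001], [0.002, -0.001, -1.0]]
wrist lock_top [([0.6806, -0.1523, 0.0684], 0.63), ([0.6272, -0.1725, 0.0342], 0.41)]Traceback (most recent call last):
  File "<stdin>", line 4, in <module>
  File "h.py", line 8, in tips
    r=tip_of(cam,n); print(cam,n,[(np.round(d['at'],4).tolist(),round(d['confidence'],2)) for d in r[:2]])
ValueError: it knows: bottle, cassette_slim, cassette_wide, dock_slim_floor, dock_wide_floor, forceps, grip_slim, grip_wide, heel_slim, heel_wide, jar, lip_slim, lip_wide, lock_top, nose_slim, nose_wide, rack, to
```

View pics/m.png

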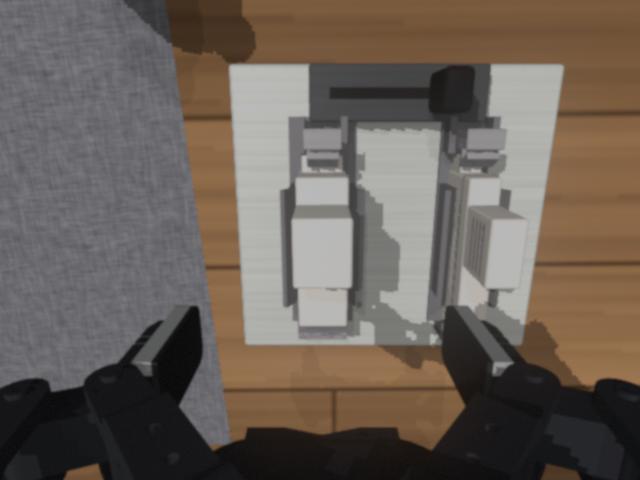

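Both cassettes sit home with their latch pads level at (322,138) and (483,139). The lock is at (452,88), near its -y end. I grip the lock across y and slide it.

```bash
python3 -m pendant '[[0.076,0.072,0,0,0,0],[0.076,0.072,0,0,0,0],[0.076,0.072,0,0,0,0],[0.077,0.072,0,0,0,0],[0,0,0,0,0,0]]' 1 30
python3 -m pendant '[[0,0,0.106,0,0,0],[0,0,0.106,0,0,0],[0,0,0.106,0,0,0],[0,0,0.106,0,0,0],[0,0,0.1,0,0,0]]'
python3 -m pendant '[[0,0,0,0,0,0],[0,0,0,0,0,0],[0,0,0,0,0,0],[0,0,0,0,0,0],[0,0,0,0,0,0]]' 0 30
python3 -m pendant '[[0,0,0,0,0,0],[0,0,0,0,0,0],[0,0,0,0,0,0]]'
```

```text
time_s: 24.02
tool_pos: [0.6801, -0.1562, 0.2107]
orientation: [0.001, 1.0, -0.007, -0.002]
ft_force: [-1.6, 0.4, -0.2]
width: 0.0852
time_s: 24.43
tool_pos: [0.6766, -0.1513, 0.0522]
orientation: [-0.0, 1.0, -0.006, -0.003]
ft_force: [0.7, -0.0, -1.1]
width: 0.0851
time_s: 24.85
tool_pos: [0.6789, -0.1517, 0.0575]
orientation: [-0.0, 1.0, -0.005, -0.0]
ft_force: [-0.7, 0.7, -0.4]
width: 0.0256
time_s: 25.1
tool_pos: [0.6789, -0.1516, 0.0574]
orientation: [-0.0, 1.0, -0.005, -0.0]
ft_force: [-2.1, 0.1, 7.8]
width: 0.0194
```

```bash
python3 -m pendant '[[0,-0.04,0,0,0,0],[0,-0.055,0,0,0,0],[0,-0.055,0,0,0,0],[0,-0.055,0,0,0,0],[0,-0.04,0,0,0,0]]'
python3 -m pendant '[[0,-0.01,0,0,0,0],[0,0,0,0,0,0],[0,0,0,0,0,0]]'
python3 -m pendant '[[0,-0.01,0,0,0,0],[0,0,0,0,0,0],[0,0,0,0,0,0]]'
```

```text
time_s: 25.52
tool_pos: [0.6797, -0.0784, 0.0577]
orientation: [0.001, 1.0, -0.005, 0.0]
ft_force: [-6.9, -69.9, 19.6]
width: 0.0196
time_s: 25.77
tool_pos: [0.6796, -0.0796, 0.0576]
orientation: [0.002, 1.0, -0.007, 0.0]
ft_force: [0.1, -19.4, 6.5]
width: 0.0198
time_s: 26.02
tool_pos: [0.6796, -0.0793, 0.0577]
orientation: [0.004, 1.0, -0.008, 0.001]
ft_force: [2.9, -31.0, 4.1]
width: 0.0191
```

Stopped at y=-0.079 after 72 mm (70 N peak). I relax and check whether that is the end stop.

```bash
python3 -m pendant '[[0,0.012,0,0,0,0],[0,0,0,0,0,0],[0,0,0,0,0,0]]' 1
python3 -m pendant '[[0,0,0,0,0,0],[0,0,0,0,0,0],[0,0,0,0,0,0]]'
python3 -m pendant '[[0,0,-0.12,0,0,0],[0,0,-0.12,0,0,0],[0,0,-0.12,0,0,0],[-0.1,0,-0.12,0,0,0],[-0.12,0,0,0,0,0]]'
python3 -m pendant '[[-0.12,0,0,0,0,0],[0,0,0,0,0,0],[0,0,0,0,0,0]]'
python3 - <<'E'
from h import *
p,Rr=pose(); print(p,Rr.as_matrix().round(3).tolist())
N=['lock_top','nose_wide','nose_slim','rack']
save('wrist','n'); tips('wrist',N); save('side','n2'); tips('side',N); save('scene','n3'); tips('scene',N)
E
```

```text
time_s: 26.27
tool_pos: [0.679, -0.0749, 0.0562]
orientation: [-0.0, 1.0, -0.005, -0.001]
ft_force: [0.7, 1.1, -1.5]
width: 0.0549
time_s: 26.52
tool_pos: [0.6789, -0.0749, 0.0557]
orientation: [-0.0, 1.0, -0.005, -0.001]
ft_force: [0.2, 0.9, 0.4]
width: 0.085
time_s: 26.93
tool_pos: [0.62, -0.0751, 0.2016]
orientation: [-0.0, 1.0, -0.005, 0.003]
ft_force: [1.1, -0.1, 0.4]
width: 0.085
time_s: 27.18
tool_pos: [0.5791, -0.0743, 0.1965]
orientation: [-0.001, 1.0, -0.005, -0.001]
ft_force: [1.5, 0.1, 1.4]
width: 0.0858
[ 0.57910288 -0.07427643  0.19651938] [[1.0, -0.011, -0.002], [-0.011, -1.0, 0.001], [-0.002, -0.001, -1.0]]
wrist lock_top [([0.6801, -0.0797, 0.0654], 0.84), ([0.6391, -0.0662, 0.0347], 0.59)]
wrist nose_wide [([0.6336, -0.1762, 0.0343], 0.67), ([0.6262, -0.0697, 0.0371], 0.64)]
wrist nose_slim [([0.6262, -0.1749, 0.0358], 0.91)]
wrist rack [([0.5842, -0.1191, 0.0007], 0.87)]
side lock_top [([0.5007, -0.0651, 0.0336], 0.71), ([0.6786, -0.083, 0.0653], 0.66)]
side nose_wide [([0.6303, -0.0621, 0.0385], 0.76)]
side nose_slim [([0.7865, 0.0753, -0.0015], 0.74), ([0.628, -0.1767, 0.0367], 0.57)]
side rack [([0.5816, -0.1205, -0.0029], 0.59)]
scene lock_top [([0.6795, -0.0781, 0.0672], 0.56)]
scene nose_wide [([0.6293, -0.0627, 0.0383], 0.6)]
scene nose_slim [([0.6259, -0.1743, 0.0355], 0.61)]
scene rack [([0.5834, -0.1155, -0.0024], 0.57)]
```

View pics/n.png

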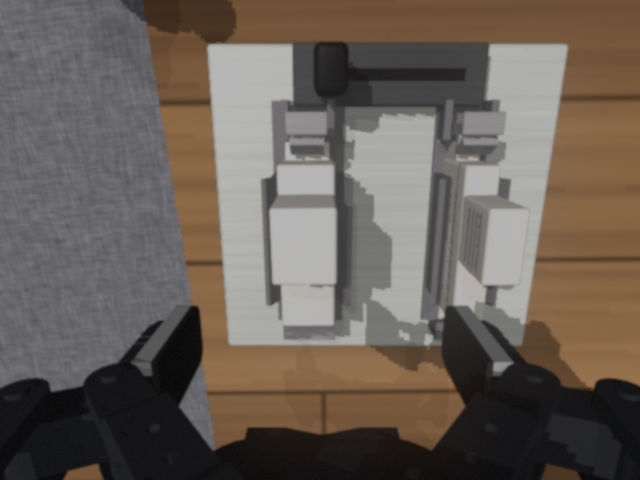

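The slot's right end is clear at column 466. The block (314–348) covers its left end, expected at about 315, so this matches the end stop with a start near 8 mm. My release may have dragged the block back slightly, so I push once more with the open -y pad, gently, to make sure.

```bash
python3 -m pendant '[[0.112,-0.017,0,0,0,0],[0.112,-0.017,0,0,0,0],[0.112,-0.017,0,0,0,0],[0,0,0,0,0,0]]'
python3 -m pendant '[[0,0,0.12,0,0,0],[0,0,0.12,0,0,0],[0,0,0.12,0,0,0],[0,0,0.12,0,0,0],[0,0,0,0,0,0]]'
python3 -m pendant '[[0,-0.015,0,0,0,0],[0,-0.01,0,0,0,0],[0,0,0,0,0,0],[0,0,0,0,0,0]]'
python3 -m pendant '[[0,-0.007,0,0,0,0],[0,0,0,0,0,0],[0,0,0,0,0,0]]'
python3 -m pendant '[[0,-0.005,0,0,0,0],[0,0,0,0,0,0],[0,0,0,0,0,0]]'
```

```text
time_s: 28.27
tool_pos: [0.6861, -0.0582, 0.1949]
orientation: [-0.0, 1.0, -0.004, -0.0]
ft_force: [-0.9, 0.8, -0.2]
width: 0.0854
time_s: 28.68
tool_pos: [0.6771, -0.0598, 0.0448]
orientation: [-0.0, 1.0, -0.005, -0.006]
ft_force: [-2.5, 1.1, 0.8]
width: 0.0853
time_s: 29.02
tool_pos: [0.6825, -0.0524, 0.0541]
orientation: [-0.0, 1.0, -0.005, 0.0]
ft_force: [-0.4, 0.2, 0.2]
width: 0.085
time_s: 29.27
tool_pos: [0.6814, -0.0506, 0.0523]
orientation: [-0.0, 1.0, -0.005, -0.001]
ft_force: [-0.3, 0.7, 0.3]
width: 0.0855
time_s: 29.52
tool_pos: [0.6812, -0.0492, 0.0516]
orientation: [-0.0, 1.0, -0.005, -0.001]
ft_force: [0.4, -0.6, 0.6]
width: 0.0854
```

```bash
python3 -m pendant '[[0,-0.005,0,0,0,0],[0,0,0,0,0,0],[0,0,0,0,0,0]]'
python3 -m pendant '[[0,-0.005,0,0,0,0],[0,0,0,0,0,0],[0,0,0,0,0,0]]'
python3 -m pendant '[[0,-0.005,0,0,0,0],[0,0,0,0,0,0],[0,0,0,0,0,0]]'
```

```text
time_s: 29.77
tool_pos: [0.6812, -0.0477, 0.0516]
orientation: [-0.0, 1.0, -0.005, -0.001]
ft_force: [-1.0, -0.1, 0.4]
width: 0.0852
time_s: 30.02
tool_pos: [0.6812, -0.0474, 0.0516]
orientation: [0.0, 1.0, -0.006, -0.001]
ft_force: [1.1, -5.0, -0.8]
width: 0.0852
time_s: 30.27
tool_pos: [0.6812, -0.0472, 0.0516]
orientation: [0.001, 1.0, -0.006, -0.001]
ft_force: [1.3, -10.5, -2.0]
width: 0.0857
```

The block doesn't move with 10 N on it (friction is about 2 N), so it is against the stop. Back off, rise, final look.

```bash
python3 -m pendant '[[0,0.04,0,0,0,0],[0,0,0,0,0,0],[0,0,-0.12,0,0,0],[0,0,-0.12,0,0,0],[0,0,-0.12,0,0,0]]'
python3 -m pendant '[[0,0,-0.12,0,0,0],[-0.13,-0.02,-0.03,0,0,0],[-0.13,-0.02,-0.03,0,0,0],[0,0,0,0,0,0],[0,0,0,0,0,0]]'
python3 - <<'E'
from h import *
print(pose()[0])
N=['lock_top','cassette_slim','cassette_wide','grip_slim','grip_wide','jar','bottle','forceps']
a=save('side','o'); tips('side',N); b=save('wrist','o2'); tips('wrist',['lock_top','nose_slim','nose_wide'])
cv2.imwrite('pics/o3.png',cv2.resize(np.hstack([a,b])[:,:,::-1],(800,300),interpolation=cv2.INTER_AREA))
E
```

```text
time_s: 30.68
tool_pos: [0.6809, -0.0569, 0.1605]
orientation: [-0.0, 1.0, -0.006, -0.002]
ft_force: [0.7, -0.2, 0.4]
width: 0.0854
time_s: 31.1
tool_pos: [0.6025, -0.0434, 0.215]
orientation: [-0.001, 1.0, -0.005, -0.001]
ft_force: [0.4, -0.2, -0.2]
width: 0.0852
[ 0.60246805 -0.04343857  0.2150056 ]
side lock_top [([0.6781, -0.0836, 0.0642], 0.81)]
side cassette_slim [([0.5676, -0.1729, 0.0147], 0.78)]
side cassette_wide [([0.5685, -0.0626, 0.0145], 0.81), ([0.5832, -0.1207, -0.0021], 0.57)]
side grip_slim [([0.5791, -0.1736, 0.0924], 0.83)]
side grip_wide [([0.5814, -0.0657, 0.0907], 0.6)]
side jar [([0.6787, 0.2332, 0.0049], 0.56), ([0.6359, -0.0621, 0.0341], 0.53)]
side bottle [([0.7873, 0.0714, -0.0011], 0.94)]
side forceps [([0.3459, 0.2432, -0.0003], 0.97)]
wrist lock_top [([0.6794, -0.0803, 0.0668], 0.77), ([0.5885, -0.1189, 0.0005], 0.6)]
wrist nose_slim [([0.6259, -0.1765, 0.0341], 0.87)]
wrist nose_wide [([0.6293, -0.0662, 0.0371], 0.75)]
```

View pics/o3.png

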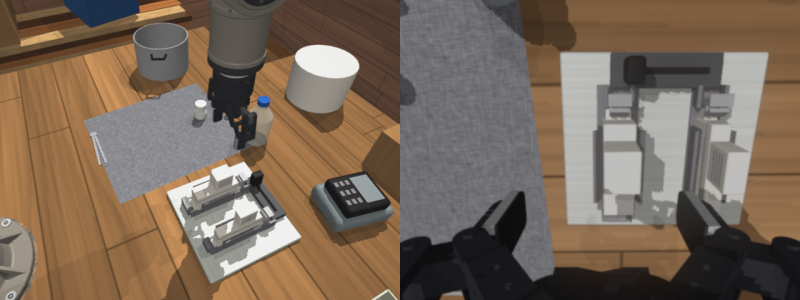

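Both cassettes sit home ((617,155) and (720,165) in the right view) and the lock is at its +y end (635,68). The jar, bottle and forceps are where they were, and the gripper is clear.

```bash
python3 -c "
from station import *
print(job_done(), state()['time_s'])"
```

```text
the job is handed in; nothing more can be done
the job is handed in; nothing more can be done
```

I loaded both cassettes, slid the transport lock to its far stop, and handed the job in after about 31 s of the 72 s allowed.

- **Cassettes:** Each went in toe first at about 20 degrees, then I rotated the heel down past the latch. Each bottomed out under about 18–27 N. Each then held an upward tug, 17 N on the slim one and 13 N on the wide one. The last pictures show both latches shut and both cassettes at floor height.
- **Transport lock:** It travelled 72 mm to a hard stop, not the full 80 mm. I read this as a start about 8 mm in, because the slot showed beyond the block at the start and the block now covers the slot's far end. A second push of about 10 N did not move it.
- **Bystanders:** In the last measurements the jar, bottle and forceps are where they were at the start, within the measuring error. The gripper is open and clear of everything.

**Force peak:** when the gripped lock hit its stop, the wrist force read about 70 N. That is under the 120 N wrist limit. It was carried through the finger pads, which I assume the 40 N limit on the arm and gripper body does not cover.

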